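# Pack out the gluing jig and hold the jaw shut

## Task

The cherry block is being glued to the walnut block in the white gluing jig, but the push jaw's short stroke cannot reach it. Stand plywood packers on edge, side by side, square and centred, in the gap between cherry block and jaw, as many as it takes until the jaw, pushed by its red knob, closes on the stack with its sprung pad pressed at least half-way in before it runs out of stroke; leave packers you do not need off the jig. Finish still holding the jaw pressed like that so the glue can grab; the blocks must stay where they sit and the glue bottle must not be knocked.

Things in the scene. Friction and masses are not known exactly. Their poses are not given: they have to be found in the camera images.
- jig: Gluing jig, fixed: white board 150 wide (its x), y from -205 to +185, 18 thick. Origin: underside, on its centre line. +y is the pushing direction: at the +y end a beech fence (42 high), against it the walnut block, then the cherry block, the gap, the push jaw, and at the -y end the red knob, all centred on the jig's x = 0. No side walls: the gap is open towards +x and -x.
- jig_top (a point): Point on the board's upper face over the jig's origin, 18 above the table; axes as the jig.
- walnut: Dark brown walnut block, 90 (along the jig's x) x 36 x 30 high, loose on the board against the fence. Origin at the centre of its underside.
- cherry: Reddish cherry block, 52 (jig's x) x 72 (jig's y) x 41 high, loose on the board with its +y end face against the walnut block. Origin at the centre of its underside; axes as the jig.
- cherry_face (a point): Centre of the cherry block's free (-y) end face, 20.5 above the board: one side of the gap. Axes as the jig.
- jaw_unit: Aluminium bearing block (74 wide, 30 along y, 41 high above the board) with a flange bolted across the board; fixed, at a different place along the jig each time: with the jaw fully back the gap is 33 to 76 wide. Origin: centre of its underside. Two steel rods slide through it and carry the jaw.
- jaw (a joint): Travel of the push jaw towards the cherry block, m: 0 = fully back (start), 0.030 = its hard stop. A return spring pushes it back with 1.8 N at 0 rising to 3.6 N at the stop, plus 0.4 N friction, so it springs back when let go.
- pad (a joint): How far the jaw's sprung pad is pressed back into the jaw, m: 0 = free (start), 0.008 = solid. Two coil springs push it out with 2.2 N at 0 rising to 14 N at 0.008 (1.5 N per mm); half-way in is about 8 N.
- pad_face (a point): Centre of the jaw pad's cork face (46 wide, 38 high, facing the jig's +y, 20.5 above the board): the other side of the gap. It moves with the jaw and pad. Axes as the jig.
- jaw_knob (a point): Middle of the upright round red knob (25 diameter, 44 high; this point is 85 above the table) on the crosshead behind the bearing block, 141 behind the free pad's face; moves with the jaw. With the jaw back it stands 77 behind the bearing block's rear face. The bearing block's top is 59 above the table, the crosshead's 53.
- packer_1_mid (a point): Centre (half-way up) of one of four like plywood packers, pale with dark ply lines: 62 long (its x) x 18 thick (y) x 40 high (z), 35 g. It starts standing on edge on the table right of the jig. Gripped by its two ends (62 mm), it leaves nothing beside its broad faces.
- packer_2_mid (a point): Centre (half-way up) of one of four like plywood packers, pale with dark ply lines: 62 long (its x) x 18 thick (y) x 40 high (z), 35 g. It starts standing on edge on the table right of the jig. Gripped by its two ends (62 mm), it leaves nothing beside its broad faces.
- packer_3_mid (a point): Centre (half-way up) of one of four like plywood packers, pale with dark ply lines: 62 long (its x) x 18 thick (y) x 40 high (z), 35 g. It starts standing on edge on the table right of the jig. Gripped by its two ends (62 mm), it leaves nothing beside its broad faces.
- packer_4_mid (a point): Centre (half-way up) of one of four like plywood packers, pale with dark ply lines: 62 long (its x) x 18 thick (y) x 40 high (z), 35 g. It starts standing on edge on the table right of the jig. Gripped by its two ends (62 mm), it leaves nothing beside its broad faces.
- glue: White wood-glue bottle with orange nozzle, 57 diameter, 194 high, standing loose at the back left. Origin at the centre of its underside. A bystander.
Mind the look-alikes: they are no part of the job. Leave any purple look-alike of the part that bears packer_3_mid alone. What is shaped like the part that bears packer_2_mid but blue is not meant.

How it is judged:
By the outcome, as a careful person would: the job done as asked, in the order asked, and still so for the second after the job is handed in, while the arm keeps its last pose, push and grip.
It also fails if it takes over 67 s, if anything falls off the work surface, if the arm or the gripper's body presses on something with over 40 N, if the wrist force passes 120 N, or if a joint passes its speed limit or range.

## Robot

A 7-joint arm with a two-finger parallel gripper is mounted at the origin on the work surface; the furniture and walls round the work are solid. World frame = base frame: x ahead of the robot, y to its left, z up, the work surface at z = 0. Lengths are in m, angles in rad, forces in N, time in s.
With the tool pointing down it reaches from about 0.35 to 0.9 m from the base axis. Payload 8.1 kg.
Tool frame: the origin (TCP) lies at the very end of the fingers, on their centre line; the grasp point (between the pads) lies 19 mm behind it (grasp_offset is the distance from the TCP to the grasp point, in m); z points along the fingers, y is the line along which they close (so a half turn about z gives the same grasp; the last joint's range is limited). The gripper opens to 92 mm and grips with 3 to 60 N. Pads are 19 mm wide; open, the fingers measure 130 mm over their backs; the gripper's body (75 mm by 190 mm) begins 47 mm behind the grasp point.
Start: joints at [-1.332, 0.434, 0.025, 1.573, -0.012, 1.134, -0.075], TCP at [0.21, 0.589, 0.227] pointing down, gripper open.
Joint ranges: [-2.62, 2.62], [-0.44, 2.09], [-1.27, 1.32], [0.08, 2.57], [-1.32, 4.46], [0.12, 2], [-2.74, 2.74]. Speed limits (rad/s): [2.22, 2.22, 3.01, 3.01, 3.14, 3.14, 3.14].

## Interface

Orientations are given as a rotation vector (axis times angle).
In Python, from cell import observe, get_image, camera_params, sign_off, silhouettes, grasp_offset gives the robot as it stands. The module is installed in compiled form; this text tells all that it offers.
- The arm moves only by the tool jog_arm, never from a script. Its argument "motion" is a list that holds one entry, the list of rows, each a list of 7 numbers: the shift along the tool's x, y, z in m, then the turn, a rotation vector about the tool's x, y, z in rad, then the closure, from -1 (fully open) to 1 (shut), so that 0 is half open. In form: [[[dx, dy, dz, wx, wy, wz, hand], ...]]. A call has 1 to 10 rows; each row is the pose to reach, as a shift and turn from the pose commanded when the call began, along the tool's axes at that moment; what a row does not reach only later rows make up. A row lasts 1/12 s, in which the tool goes at most 41.7 mm and 7.16 degrees, less where a joint would pass 70% of its speed; a pose out of reach is approached as far as the arm can. A call with a gripper value outside its range is refused whole. The fingers move at their own pace and stop on an object; "force" is the grip in N (left out, the last holds). Time passes only in rows, so rows that repeat a pose let the fingers close. It gives the time, the measured TCP pose, the force, the opening and the grip force at its end, in the units of the state.
- observe(): the state, without advancing time (a new reading comes with each control period).
- get_image(name): name is "scene" or "top"; returns the picture (384x512x3 uint8, red, green, blue); there is no depth.
- camera_params(name): a dict with "vertical_fov" (degrees; the focal length in pixels is half the picture's height over the tangent of half this angle, whatever the lens; pixels are square), "cx", "cy" (the principal point, pixels), "T" (4x4, takes a point from camera to world coordinates). Camera axes: x right, y down, z forward; pixel columns grow to the right and rows downward; lengths in m; the calibration is good to about 2 mm. A picture is of the moment at which its call begins. camera_params takes no time and is no camera call.
- sign_off(): hands the job in; it is judged then, once.
Trained networks look in the newest picture that a camera, given by its name, has taken for a name from the list of things; names that differ only in an ending like _2 or _b are one class to them, and where a whole thing is asked for, a point or a joint stands for the part that bears it (a point fixed in the world has none). Each returns a list of dicts, best first, with "p" (0 to 1); they miss things now and then, are a little off and sometimes report something else, mostly with a low value. They report only what shows in the picture. A call takes as long as a camera call. They do not tell look-alikes from the thing itself.
- silhouettes(query, camera): "mask" (384x512 bool, what is visible of it) and "pixel" ([column, row] in pixels, amid what is visible of it).
The state is a dict: "clock": time; "joints": joint angles; "dq": joint speeds; "joint_efforts": joint torques, N m; "position": TCP position; "ee_rot": TCP orientation; "force": force on the tool from outside, world axes, zero at the start; "ft_torque": the same for the moment, N m; "width": opening from 0.0 (shut) to 1.0 (fully open); "gripper_force": force on a finger pad.
Only numpy, scipy, OpenCV 4.12 (cv2) and the standard library are available. Lean on these libraries where they do the work, as an engineer would, in place of code of your own. Each camera call takes 0.05 s, during which the arm holds its last target. There are 200 camera calls.

## Working session

There is one attempt and no reset: what is moved stays moved. The work goes in short steps, Python scripts to look and compute and a tool call to move; the robot and the scene stay as the last step left them, time stands still between calls to the robot, and variables do not carry over. Pictures are saved under pics/ and viewed, at most 10 in all, crops included, and the job is handed in when it is done.

Besides the shell and the picture viewer there is one more tool, called after "Request:" by a JSON object that holds its "api" and its "payload". jog_arm: Moves the arm, as the interface text tells. Its arguments: {"type":"object","properties":{"motion":{"type":"array"},"force":{"type":"number"}},"required":["motion"]}

```bash
mkdir -p pics
python3 - <<'E'
from cell import *
import cv2,numpy as np
for n in("scene","top"):
    im=get_image(n); cv2.imwrite(f"pics/{n}0.png",im[:,:,::-1]); p=camera_params(n); print(n,p["vertical_fov"],p["cx"],p["cy"],np.round(p["T"],3).tolist())
s=observe(); print(s,grasp_offset if not callable(grasp_offset) else grasp_offset())
for n in("scene","top"):
  for q in("packer_1_mid","cherry","walnut","jaw_unit","jaw_knob","jig","glue","pad_face"):
    r=silhouettes(q,n); print(n,q,[(np.round(d["pixel"]).tolist(),round(d["p"],2),int(d["mask"].sum())) for d in r])
E
```

```text
scene 42.718314563691436 259.26562718507654 187.61415353959566 [[0.58, -0.408, 0.705, -0.488], [-0.815, -0.267, 0.515, -0.766], [-0.022, -0.873, -0.487, 0.762], [0.0, 0.0, 0.0, 1.0]]
top 56.44421908235859 256.50552176724693 194.73592652653647 [[0.012, -0.999, 0.037, 0.478], [-1.0, -0.012, 0.001, -0.022], [-0.0, -0.037, -0.999, 1.205], [0.0, 0.0, 0.0, 1.0]]
{'clock': 0.1, 'joints': array([-1.33161178,  0.43514391,  0.02499555,  1.57396816, -0.01162093,
        1.13400391, -0.07509089]), 'dq': array([ 1.25964930e-03, -2.62829632e-03, -3.44645090e-05, -2.46379256e-03,
       -1.34878362e-04, -7.03720888e-04,  4.97088075e-04]), 'joint_efforts': array([ 3.54199605e-03, -6.69113803e+01,  9.88173634e-01, -3.15144110e+01,
       -6.04801322e-02,  3.74361465e-02,  4.71496719e-05]), 'position': array([0.20938696, 0.58841479, 0.22604421]), 'ee_rot': array([-5.34381433e-01, -3.09568847e+00,  2.15630592e-03]), 'force': array([-0.10783738,  0.04853587, -0.54657239]), 'ft_torque': array([ 0.01117931,  0.0690342 , -0.00301657]), 'gripper_force': 0.0, 'width': 1.0024760892008713} 0.0188
scene packer_
[... 178 characters left out ...]
7.0], 0.82, 1029), ([315.0, 232.0], 0.31, 250), ([377.0, 241.0], 0.23, 294)]
scene jaw_knob [([274.0, 194.0], 0.84, 584), ([334.0, 233.0], 0.67, 244)]
scene jig [([247.0, 210.0], 0.59, 2323)]
scene glue [([184.0, 142.0], 0.63, 687), ([258.0, 195.0], 0.28, 1003)]
scene pad_face [([238.0, 189.0], 0.5, 97)]
top packer_1_mid [([370.0, 204.0], 0.74, 156)]
top cherry [([212.0, 196.0], 0.87, 380)]
top walnut [([196.0, 193.0], 0.88, 313)]
top jaw_unit [([254.0, 199.0], 0.62, 837), ([215.0, 194.0], 0.29, 362)]
top jaw_knob [([279.0, 202.0], 0.84, 300)]
top jig [([234.0, 200.0], 0.59, 3774), ([130.0, 154.0], 0.52, 567)]
top glue [([130.0, 154.0], 0.94, 461)]
top pad_face [([236.0, 194.0], 0.71, 3900)]
```

Run:
```python
import cv2
a=cv2.imread("pics/scene0.png")[130:290,150:420]; b=cv2.imread("pics/top0.png")[130:280,110:420]
cv2.imwrite("pics/a.png",cv2.resize(a,(800,474),interpolation=cv2.INTER_CUBIC)); cv2.imwrite("pics/b.png",cv2.resize(b,(800,387),interpolation=cv2.INTER_CUBIC))
```

```text
(no output)
```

View pics/a.png

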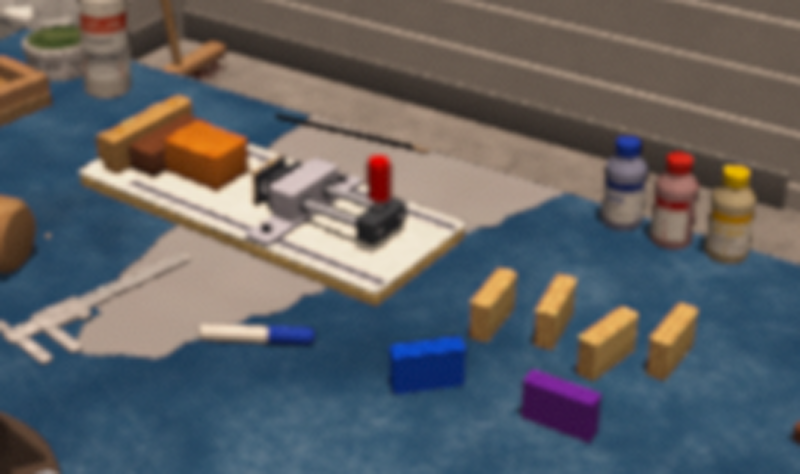

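View pics/b.png

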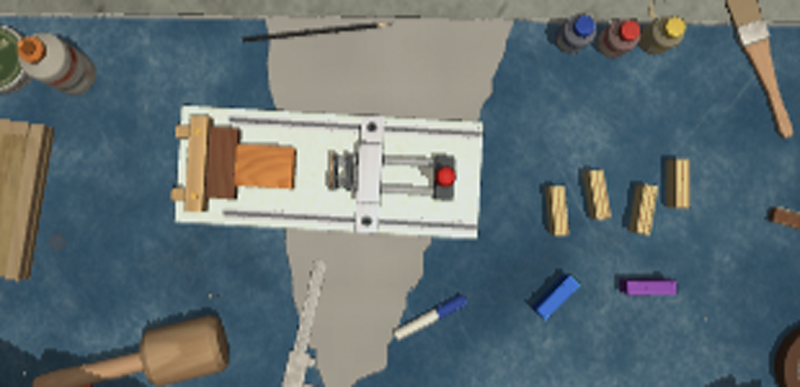

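View pics/top0.png

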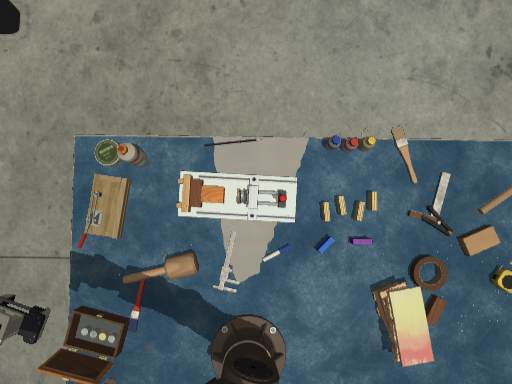

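Top view: the four pale packers are at about (326,211), (341,206), (359,210) and (374,201). The blue (326,244) and purple (361,240) blocks are look-alikes to leave alone. On the jig, the cherry's free end is near (225,195) and the pad face near (237,195). The crops already confirm the colours.

```bash
cat > h.py <<'E'
from cell import *
import numpy as np,cv2
def cam(n):
    p=camera_params(n);return 192/np.tan(np.radians(p["vertical_fov"]/2)),p["cx"],p["cy"],np.array(p["T"])
def ray(n,uv):
    f,cx,cy,T=cam(n);return T[:3,3],T[:3,:3]@np.array([(uv[0]-cx)/f,(uv[1]-cy)/f,1])
def at(n,uv,z):
    o,d=ray(n,uv);return o+d*(z-o[2])/d[2]
def proj(n,P):
    f,cx,cy,T=cam(n);q=T[:3,:3].T@(np.array(P)-T[:3,3]);return np.array([cx+f*q[0]/q[2],cy+f*q[1]/q[2]])
def tri(a,b):
    (o,d),(p,e)=ray("top",a),ray("scene",b)
    s=np.linalg.lstsq(np.c_[d,-e],p-o,rcond=None)[0];A,B=o+s[0]*d,p+s[1]*e
    return (A+B)/2,np.linalg.norm(A-B)
def comps(n,lo,hi,box,amin=40):
    im=get_image(n);h=cv2.cvtColor(im,cv2.COLOR_RGB2HSV);m=cv2.inRange(h,np.array(lo),np.array(hi));k=np.zeros_like(m);x0,y0,x1,y1=box;k[y0:y1,x0:x1]=m[y0:y1,x0:x1]
    N,L,S,C=cv2.connectedComponentsWithStats(k)
    return im,[(C[i],S[i,4],cv2.minAreaRect(np.argwhere(L==i)[:,::-1].astype(np.float32))) for i in range(1,N) if S[i,4]>=amin]
E
python3 - <<'E'
from h import *
# packers: pale
im,c=comps("top",(10,50,90),(30,200,255),(310,180,390,230))
T=sorted([x for x in c],key=lambda x:x[0][0])
im2,c2=comps("scene",(10,50,90),(30,200,255),(300,210,400,270))
S=sorted(c2,key=lambda x:x[0][0])
for t in T: print("top",t[0].round(1),t[1],np.round(t[2][1],1),round(t[2][2],1),at("top",t[0],.04).round(4))
for s in S: print("sc",s[0].round(1),s[1])
if len(T)==len(S):
    for t,s in zip(T,S): print("tri",*tri(t[0],s[0]))
# red knob
_,k=comps("top",(0,150,120),(6,255,255),(260,180,300,220),8);_,k2=comps("scene",(0,150,120),(6,255,255),(260,175,300,205),8)
print("knob",[(a[0].round(1),a[1]) for a in k],[(a[0].round(1),a[1]) for a in k2])
if k and k2: print(tri(k[0][0],k2[0][0]),at("top",k[0][0],.107))
# cherry
_,k=comps("top",(0,140,90),(16,255,255),(195,175,240,215),60);print("cherry",[(a[0].round(1),a[1],a[2]) for a in k])
g=cv2.cvtColor(im,cv2.COLOR_RGB2GRAY)
for r in (190,192,194,195,196,197,198,200,202): print(r,[tuple(int(v) for v in im[r,c]) for c in range(222,243)] if r==195 else g[r,218:250].tolist())
# jig white board
h=cv2.cvtColor(im,cv2.COLOR_RGB2HSV);m=cv2.inRange(h,np.array((0,0,190)),np.array((180,40,255)));m[:165]=0;m[228:]=0;m[:,:172]=0;m[:,302:]=0
r=cv2.minAreaRect(np.argwhere(m>0)[:,::-1].astype(np.float32));print("board",r);
for p in cv2.boxPoints(r): print(p,at("top",p,.018).round(4))
E
```

```text
top [326.2 210.8] 103 [18.5  5.3] 84.3 [ 0.4708 -0.2481  0.04  ]
top [341.9 205. ] 103 [18.9  5.3] 80.5 [ 0.4904 -0.2991  0.04  ]
top [360.2 210.6] 104 [ 5.3 19.1] 9.5 [ 0.4726 -0.3587  0.04  ]
top [374. 201.] 95 [18.  4.] 90.0 [ 0.5045 -0.4034  0.04  ]
sc [315.8 231.7] 257
sc [336.8 234. ] 233
sc [354.7 244.8] 321
sc [376.3 244.3] 276
sc [394.9 213.2] 72
knob [(array([282.5, 198. ]), np.int32(38))] [(array([278. , 186.1]), np.int32(53))]
(array([ 0.50935125, -0.10167903,  0.09754638]), np.float64(0.0008025915321032893)) [ 0.50884529 -0.10067335  0.107     ]
cherry [(array([211.2, 193.6]), np.int32(375), ((210.9107666015625, 191.6061553955078), (24.961509704589844, 19.969207763671875), 3.1798300743103027))]
190 [135, 135, 136, 136, 134, 118, 90, 221, 222, 223, 222, 224, 223, 223, 223, 224, 224, 223, 225, 139, 122, 81, 83, 131, 155, 125, 92, 82, 93, 118, 65, 198]
192 [148, 150, 150, 148, 148, 116, 96, 224, 224, 223, 221, 224, 224, 224, 224, 224, 222, 224, 224, 136, 132, 98, 71, 144, 147, 119, 86, 80, 97, 161, 50, 209]
194 [140, 142, 144, 145, 147, 95, 94, 223, 225, 224, 224, 224, 224,
[... 831 characters left out ...]
221, 223, 224, 224, 225, 132, 106, 119, 86, 74, 135, 137, 134, 93, 85, 50, 135, 118, 219]
200 [134, 133, 137, 141, 149, 57, 180, 223, 221, 222, 222, 222, 224, 223, 224, 224, 225, 225, 134, 111, 104, 92, 39, 113, 109, 96, 88, 85, 61, 109, 114, 218]
202 [134, 137, 136, 143, 153, 63, 181, 223, 223, 223, 224, 224, 224, 223, 224, 224, 224, 224, 210, 96, 84, 94, 49, 116, 162, 92, 85, 91, 106, 106, 130, 217]
board ((237.2076873779297, 196.26153564453125), (116.93080139160156, 44.764305114746094), 3.1798300743103027)
[177.59077 215.36615] [0.4498 0.2399 0.018 ]
[180.07384 170.67078] [0.5984 0.2346 0.018 ]
[296.8246  177.15692] [ 0.5813 -0.1541  0.018 ]
[294.34155 221.8523 ] [ 0.4329 -0.147   0.018 ]
```

```bash
cat >> h.py <<'E'
TH=np.arctan2(.0170,.3878)
EY=np.array([np.sin(TH),np.cos(TH)]);EX=np.array([np.cos(TH),-np.sin(TH)])
O=np.array([.5156,.0434])+.010*EY
def jw(x,y,z): return np.r_[O+x*EX+y*EY,z]
def tojig(P): d=np.asarray(P)[:2]-O;return np.array([d@EX,d@EY])
def rect(n,z,x0,x1,y0,y1,s=.0005,im=None):
    im=get_image(n) if im is None else im
    xs=np.arange(x0,x1,s);ys=np.arange(y0,y1,s)
    f,cx,cy,T=cam(n)
    X,Y=np.meshgrid(xs,ys,indexing="ij");W=np.stack([O[0]+X*EX[0]+Y*EY[0],O[1]+X*EX[1]+Y*EY[1],0*X+z],-1)-T[:3,3]
    q=W@T[:3,:3];mu=(cx+f*q[...,0]/q[...,2]).astype(np.float32);mv=(cy+f*q[...,1]/q[...,2]).astype(np.float32)
    return cv2.remap(im,mu,mv,cv2.INTER_CUBIC)  # rows x, cols y
E
python3 - <<'E'
from h import *
print(np.degrees(TH),O)
R=[rect(n,.059,-.05,.05,-.20,.19) for n in("top","scene")]
cv2.imwrite("pics/r.png",cv2.resize(np.vstack(R),None,fx=1,fy=1)[:,:,::-1])
for r in R:
    g=r[80:120].mean(0)  # |x|<.01
    print([(round((-.20+.0005*i)*1000),*[int(v) for v in g[i]]) for i in range(380,620,3) if i<780])
print(tojig(jw(0,0,0)),tojig([.5089,-.1012]))
E
```

```text
2.5100697393534928 [0.51603795 0.05339041]
[(-10, 142, 145, 133), (-9, 177, 179, 163), (-7, 207, 212, 196), (-6, 222, 228, 214), (-4, 225, 231, 216), (-3, 221, 227, 211), (-1, 221, 227, 210), (1, 220, 227, 210), (2, 220, 227, 210), (4, 220, 227, 210), (5, 220, 226, 210), (7, 220, 226, 210), (8, 221, 226, 210), (9, 221, 226, 210), (11, 221, 227, 210), (12, 221, 227, 211), (14, 220, 227, 211), (15, 220, 227, 210), (17, 220, 226, 209), (18, 220, 226, 209), (20, 220, 226, 210), (21, 220, 227, 211), (23, 221, 227, 212), (24, 224, 231, 218), (26, 229, 237, 226), (27, 206, 211, 199), (29, 161, 161, 145), (30, 121, 107, 84), (32, 113, 81, 51), (34, 136, 85, 43), (35, 176, 111, 57), (37, 209, 136, 72), (38, 214, 139, 74), (40, 207, 134, 72), (41, 206, 133, 71), (42, 206, 133, 71), (44, 205, 133, 71), (45, 205, 132, 71), (47, 204, 132, 71), (48, 203, 131, 70), (50, 203, 131, 70), (51, 202, 130, 69), (53, 201, 129, 69), (54, 201, 129, 69), (56, 200, 128, 69), (57, 200, 128, 68), (59, 200, 128, 68), (60, 199, 128, 68), (62, 199, 127, 68), (64, 199, 127, 68), (65, 198, 127, 67), (66, 198, 127, 67
[... 1495 characters left out ...]
20), (60, 225, 120, 19), (62, 224, 120, 18), (64, 224, 120, 18), (65, 224, 120, 18), (66, 224, 120, 19), (68, 224, 120, 20), (70, 224, 120, 20), (71, 224, 119, 19), (73, 223, 118, 18), (74, 223, 117, 17), (76, 222, 117, 17), (77, 222, 116, 17), (79, 221, 116, 17), (80, 221, 115, 18), (82, 220, 115, 17), (83, 220, 114, 17), (85, 219, 114, 17), (86, 219, 113, 17), (88, 219, 113, 17), (89, 219, 114, 18), (90, 219, 114, 18), (92, 219, 114, 18), (93, 219, 114, 18), (95, 218, 113, 18), (96, 217, 113, 18), (98, 214, 111, 19), (99, 211, 109, 21), (101, 205, 105, 22), (102, 197, 101, 24), (104, 188, 95, 27), (105, 177, 89, 29), (107, 165, 83, 30), (108, 154, 77, 32)]
[0. 0.] [-0.00036082 -0.15475469]
```

View pics/r.png

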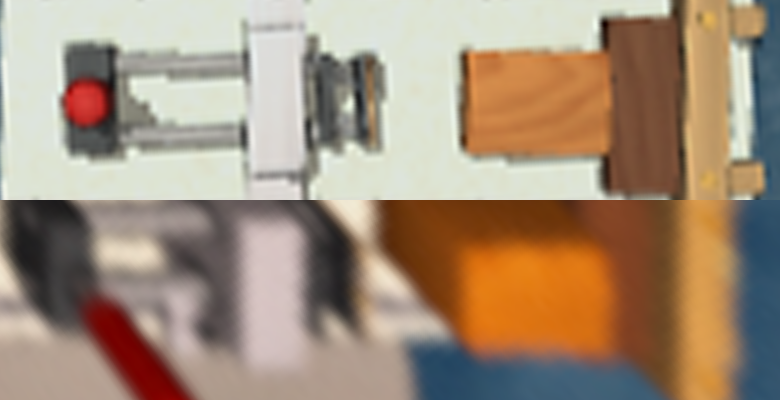

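Estimates from both views put the gap at 46 to 48.6 mm (cherry edge at jig y≈+35, pad face at ≈-12 to -14). That needs two packers, since one leaves about 29 mm and the limit is 26 mm. I'll use the two nearest the jig.

```bash
cat >> h.py <<'E'
from scipy.spatial.transform import Rotation as Ro
def go(x,y,z,yawdeg=None,cmd=None):
    s=observe();p=s["position"] if cmd is None else cmd;R=Ro.from_rotvec(s["ee_rot"]).as_matrix()
    cur=np.degrees(np.arctan2(R[1,1],R[0,1]))
    t=cur if yawdeg is None else yawdeg+180*np.round((cur-yawdeg)/180)
    a=np.radians(t);Y=np.array([np.cos(a),np.sin(a),0]);Z=np.array([0,0,-1.]);G=np.c_[np.cross(Y,Z),Y,Z]
    print("go",np.round(R.T@(np.array([x,y,z])-p),4),np.round(Ro.from_matrix(R.T@G).as_rotvec(),4),"curyaw",round(cur,2),"tgt",round(t,2))
def st():
    s=observe();print(round(s["clock"],2),s["position"].round(4),"F",s["force"].round(2),"w",round(s["width"],3),"gf",round(s["gripper_force"],1),"q",s["joints"].round(2),"jig",tojig(s["position"]).round(4))
E
python3 - <<'E'
from h import *
for a,b in (((326.2,210.8),(315.8,231.7)),((341.9,205),(336.8,234)),((360.2,210.6),(354.7,244.8)),((374,201),(376.3,244.3))): print(tri(a,b))
# refine packers in rectified plane z=.04
im=get_image("top");h=cv2.cvtColor(im,cv2.COLOR_RGB2HSV);big=cv2.resize(h,None,fx=1,fy=1);m=cv2.inRange(h,np.array((10,50,90)),np.array((30,200,255)))
for c in ((326,211),(342,205)):
    v=np.argwhere(m[c[1]-14:c[1]+15,c[0]-7:c[0]+8]>0)[:,::-1]+[c[0]-7,c[1]-14]
    W=np.array([at("top",p,.04)[:2] for p in v]);C=W.mean(0);w,V=np.linalg.eigh(np.cov(W.T));d=V[:,1]*np.sign(V[0,1])
    print(C.round(4),np.degrees(np.arctan2(d[1],d[0])).round(1),(np.sqrt(12*w)*1000).round(1))
st();go(.45,.15,.23);go(.4708,-.2481,.15,5.5)
E
```

```text
(array([ 0.46986481, -0.25007108,  0.0228074 ]), np.float64(0.0029487523804575823))
(array([ 0.4896887 , -0.30166386,  0.02377513]), np.float64(0.002701865876939361))
(array([ 0.47187545, -0.36183075,  0.02392191]), np.float64(0.0030408101092894648))
(array([ 0.50383018, -0.40669714,  0.0244309 ]), np.float64(0.003990445626344681))
[ 0.4708 -0.2481] 6.2 [17.6 62.4]
[ 0.4904 -0.2991] 10.3 [17.5 62.9]
1.3 [0.2095 0.5889 0.2267] F [0.2  0.95 0.55] w 0.999 gf 0.0 q [-1.33  0.43  0.02  1.57 -0.01  1.13 -0.08] jig [-0.3297  0.5215]
go [-0.3737 -0.3328 -0.0033] [ 0.0001 -0.      0.    ] curyaw 70.41 tgt 70.41
go [-0.5267 -0.7009  0.0767] [ 0.    -0.     1.133] curyaw 70.41 tgt 5.5
```

Request:
{"api": "jog_arm", "payload": {"motion": [[[-0.374, -0.333, 0, 0, 0, 0.5, -1], [-0.374, -0.333, 0, 0, 0, 0.5, -1], [-0.374, -0.333, 0, 0, 0, 0.5, -1], [-0.374, -0.333, 0, 0, 0, 0.5, -1], [-0.374, -0.333, 0, 0, 0, 0.5, -1], [-0.374, -0.333, 0, 0, 0, 0.5, -1], [-0.374, -0.333, 0, 0, 0, 0.5, -1], [-0.374, -0.333, 0, 0, 0, 0.5, -1], [-0.374, -0.333, 0, 0, 0, 0.5, -1], [-0.374, -0.333, 0, 0, 0, 0.5, -1]]], "force": 15}}

```text
clock: 2.13
position: [0.4104, 0.2217, 0.2271]
ee_rot: [1.283, 2.867, 0.001]
force: [0.6, 0.5, -0.2]
width: 1.002
gripper_force: 0.0
```

```bash
python3 -c "
from h import *
st();go(.4708,-.2481,.12,6)"
```

```text
2.13 [0.4104 0.2217 0.2271] F [ 0.63  0.53 -0.25] w 1.002 gf 0.0 q [-0.87  0.17  0.3   1.96 -0.06  1.02  0.19] jig [-0.1129  0.1635]
go [-0.3906 -0.268   0.1068] [ 8.000e-04 -5.000e-04  6.244e-01] curyaw 41.78 tgt 6.0
```

Request:
{"api": "jog_arm", "payload": {"motion": [[[-0.391, -0.268, 0.05, 0, 0, 0.624, -1], [-0.391, -0.268, 0.05, 0, 0, 0.624, -1], [-0.391, -0.268, 0.05, 0, 0, 0.624, -1], [-0.391, -0.268, 0.05, 0, 0, 0.624, -1], [-0.391, -0.268, 0.05, 0, 0, 0.624, -1], [-0.391, -0.268, 0.05, 0, 0, 0.624, -1], [-0.391, -0.268, 0.05, 0, 0, 0.624, -1], [-0.391, -0.268, 0.05, 0, 0, 0.624, -1], [-0.391, -0.268, 0.05, 0, 0, 0.624, -1], [-0.391, -0.268, 0.05, 0, 0, 0.624, -1]]]}}

```text
clock: 2.97
position: [0.4628, -0.1894, 0.1831]
ee_rot: [2.101, 2.335, 0.001]
force: [1.6, 0.1, 0.9]
width: 1.002
gripper_force: 0.0
```

Request:
{"api": "jog_arm", "payload": {"motion": [[[-0.05, 0, 0, 0, 0, 0, -1], [-0.05, 0, 0, 0, 0, 0, -1], [-0.05, 0, 0, 0, 0, 0, -1], [-0.05, 0, 0, 0, 0, 0, -1], [-0.05, 0, 0, 0, 0, 0, -1]]]}}

```text
clock: 3.38
position: [0.4681, -0.2356, 0.1829]
ee_rot: [-2.1, -2.336, -0.001]
force: [-0.4, 0.5, 0.5]
width: 1.003
gripper_force: 0.0
```

```bash
python3 -c "
from h import *
st();go(.4708,-.2481,.06,6)
im=get_image('top');cv2.imwrite('pics/c.png',im[150:270,250:410,::-1].repeat(4,0).repeat(4,1))"
```

```text
3.38 [ 0.4681 -0.2356  0.1829] F [-0.42  0.5   0.47] w 1.003 gf 0.0 q [-0.12  0.35  0.64  1.91 -0.25  0.96  0.74] jig [-0.0353 -0.2909]
go [-0.0128  0.0014  0.1228] [-0.0002 -0.0011  0.0017] curyaw 6.1 tgt 6.0
```

Request:
{"api": "jog_arm", "payload": {"motion": [[[-0.013, 0.001, 0.04, 0, 0, 0, -1], [-0.013, 0.001, 0.08, 0, 0, 0, -1], [-0.013, 0.001, 0.12, 0, 0, 0, -1], [-0.013, 0.001, 0.12, 0, 0, 0, -1], [-0.013, 0.001, 0.12, 0, 0, 0, -1]]]}}

```text
clock: 3.85
position: [0.4692, -0.2482, 0.0623]
ee_rot: [-2.097, -2.333, 0.002]
force: [0.0, -0.9, -0.1]
width: 1.002
gripper_force: 0.0
```

```bash
python3 -c "
from h import *
st();go(.4708,-.2481,.010,6)
A=[]
for n in ('top','scene'):
    im=get_image(n);c=(326,211) if n=='top' else (320,225);A.append(cv2.resize(im[c[1]-40:c[1]+40,c[0]-50:c[0]+50],(500,400),interpolation=cv2.INTER_CUBIC))
cv2.imwrite('pics/c.png',cv2.resize(np.hstack(A),(800,320))[:,:,::-1])"
```

```text
3.85 [ 0.4692 -0.2482  0.0623] F [ 0.04 -0.91 -0.08] w 1.002 gf 0.0 q [ 0.    0.53  0.53  2.01 -0.4   0.71  0.89] jig [-0.0335 -0.3034]
go [-0.0002  0.0018  0.0523] [-0.0037 -0.0023  0.0017] curyaw 6.1 tgt 6.0
```

View pics/c.png

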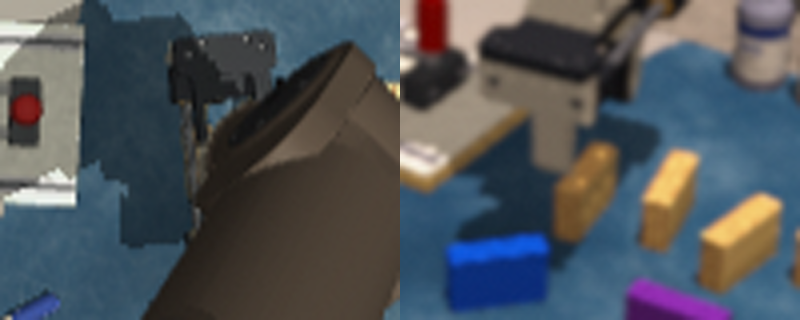

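```bash
python3 -c "
from h import *
for P in ((.4692,-.2482,.0623),(.4235,-.253,.0623),(.515,-.2434,.0623),(.44,-.251,.04),(.50,-.245,.04)):
    s=proj('scene',P);t=proj('top',P);print(P,s.round(1),'crop',((s-[270,185])*[4,4]+[400,0]).round(),t.round(1),((t-[276,171])*4).round())
im=get_image('scene');cv2.imwrite('pics/d.png',cv2.resize(im[130:280,240:400],(640,600),interpolation=cv2.INTER_CUBIC)[:,:,::-1])"
```

```text
(0.4692, -0.2482, 0.0623) [316.1 219. ] crop [585. 136.] [327.6 211.4] [207. 161.]
(0.4235, -0.253, 0.0623) [308.8 227.7] crop [555. 171.] [329.1 225.7] [212. 219.]
(0.515, -0.2434, 0.0623) [323.1 210.7] crop [612. 103.] [326.2 197. ] [201. 104.]
(0.44, -0.251, 0.04) [311.2 231.7] crop [565. 187.] [327.1 220.3] [204. 197.]
(0.5, -0.245, 0.04) [320.5 220.4] crop [602. 142.] [325.3 201.8] [197. 123.]
```

View pics/d.png

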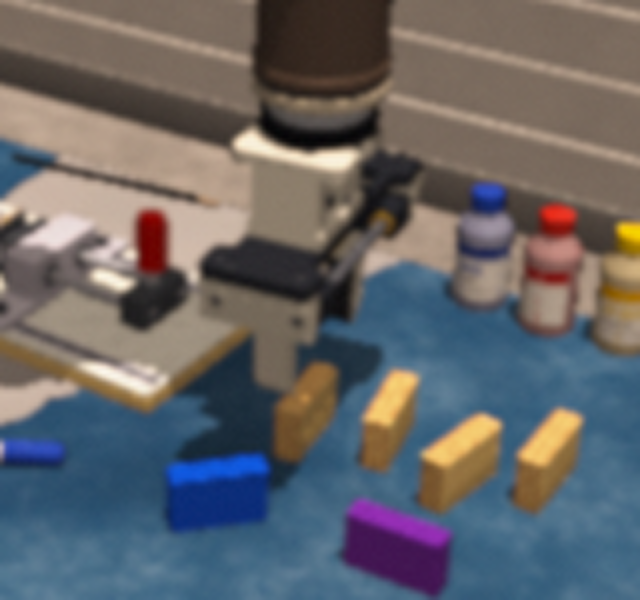

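The near fingertip shows at about (309,227), as predicted, and the packer's top ends also match. I'm descending and gripping.

Request:
{"api": "jog_arm", "payload": {"motion": [[[0, 0.002, 0.03, 0, 0, 0, -1], [0, 0.002, 0.052, 0, 0, 0, -1], [0, 0.002, 0.052, 0, 0, 0, -1], [0, 0.002, 0.052, 0, 0, 0, 1], [0, 0.002, 0.052, 0, 0, 0, 1], [0, 0.002, 0.052, 0, 0, 0, 1], [0, 0.002, 0.052, 0, 0, 0, 1], [0, 0.002, 0.052, 0, 0, 0, 1], [0, 0.002, 0.052, 0, 0, 0, 1], [0, 0.002, 0.052, 0, 0, 0, 1]]], "force": 15}}

```text
clock: 4.83
position: [0.4728, -0.25, 0.0119]
ee_rot: [2.101, 2.334, 0.001]
force: [-1.4, 1.2, 8.8]
width: 0.677
gripper_force: 15.0
```

```bash
python3 -c "
from h import *
st()
P=jw(0,.0245,.11);print(P);go(*P,-np.degrees(TH));go(.4708,-.2481,.11)"
```

```text
4.83 [ 0.4728 -0.25    0.0119] F [-1.36  1.2   8.78] w 0.677 gf 15.0 q [ 0.05  0.61  0.47  2.03 -0.47  0.61  0.95] jig [-0.0299 -0.305 ]
[0.51711093 0.0778669  0.11      ]
go [ 0.3214  0.0785 -0.098 ] [0.0013 0.0002 0.1487] curyaw 6.01 tgt -2.51
go [ 0.0021 -0.0017 -0.0981] [ 0.0013  0.0003 -0.    ] curyaw 6.01 tgt 6.01
```

Request:
{"api": "jog_arm", "payload": {"motion": [[[0, 0, -0.04, 0, 0, 0, 1], [0, 0, -0.08, 0, 0, 0, 1], [0, 0, -0.12, 0, 0, 0, 1], [0, 0, -0.125, 0, 0, 0, 1], [0.032, 0.008, -0.125, 0, 0, 0.015, 1], [0.072, 0.016, -0.125, 0, 0, 0.04, 1], [0.112, 0.026, -0.125, 0, 0, 0.06, 1], [0.152, 0.036, -0.125, 0, 0, 0.08, 1], [0.192, 0.046, -0.125, 0, 0, 0.1, 1], [0.232, 0.056, -0.125, 0, 0, 0.12, 1]]]}}

```text
clock: 5.67
position: [0.5036, -0.0113, 0.1364]
ee_rot: [2.239, 2.203, 0.001]
force: [1.0, -1.2, -0.5]
width: 0.674
gripper_force: 15.0
```

```bash
python3 -c "
from h import *
st()
P=jw(0,.0245,.13);go(*P,-np.degrees(TH))"
```

```text
5.67 [ 0.5036 -0.0113  0.1364] F [ 0.98 -1.23 -0.52] w 0.674 gf 15.0 q [-0.57  0.38  0.64  2.01 -0.31  0.84  0.23] jig [-0.0096 -0.0652]
go [0.0894 0.0121 0.0064] [ 0.0005 -0.0004  0.0274] curyaw -0.94 tgt -2.51
```

Request:
{"api": "jog_arm", "payload": {"motion": [[[0.04, 0.006, 0, 0, 0, 0.027, 1], [0.08, 0.012, 0, 0, 0, 0.027, 1], [0.082, 0.012, 0, 0, 0, 0.027, 1], [0.082, 0.012, 0, 0, 0, 0.027, 1], [0.082, 0.012, 0, 0, 0, 0.027, 1]]]}}

```text
clock: 6.08
position: [0.5167, 0.0683, 0.1361]
ee_rot: [2.267, 2.175, -0.001]
force: [0.4, -0.7, 0.2]
width: 0.673
gripper_force: 15.0
```

Run:
```python
from h import *
st();P=jw(0,.0245,.08);go(*P,-np.degrees(TH))
A=[]
for n in ("top","scene"):
    im=get_image(n)
    x,y=(170,160) if n=="top" else (170,130)
    A.append(cv2.resize(im[y:y+100,x:x+133],(532,400),interpolation=cv2.INTER_CUBIC))
cv2.imwrite("pics/e.png",cv2.resize(np.hstack(A),(800,300))[:,:,::-1])
s=observe()["position"]
# packer corners predicted in scene for y offset 0: bottom at TCP-.012
for dx in(-.031,.031):
  for dy in(-.009,.009):
    q=tojig(s); print(dx,dy,*[proj("scene",jw(q[0]+dx,q[1]+dy,s[2]-.012+k)).round(1) for k in(0,.04)])
```

```text
6.08 [0.5167 0.0683 0.1361] F [ 0.36 -0.73  0.17] w 0.673 gf 15.0 q [-0.7   0.41  0.63  1.97 -0.32  0.86  0.06] jig [0.     0.0149]
go [ 0.0096 -0.      0.0561] [-0.0001  0.0005  0.0025] curyaw -2.37 tgt -2.51
-0.031 -0.009 [226.9 166.6] [226.1 154.1]
-0.031 0.009 [222.2 165. ] [221.4 152.6]
0.031 -0.009 [240.6 159. ] [240.  146.8]
0.031 0.009 [236.  157.5] [235.4 145.3]
```

View pics/e.png

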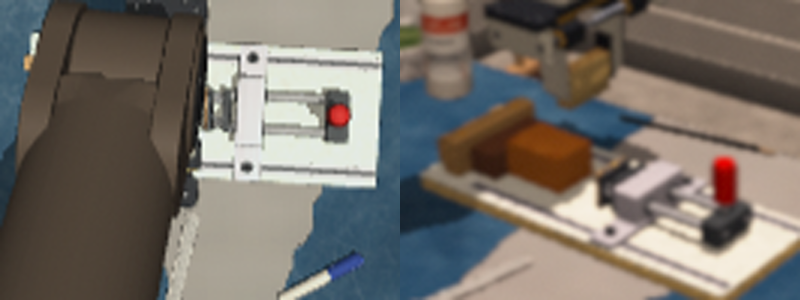

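Request:
{"api": "jog_arm", "payload": {"motion": [[[0.0075, 0, 0, 0, 0, 0.0025, 1], [0.0075, 0, 0, 0, 0, 0.0025, 1], [0.0075, 0, 0.03, 0, 0, 0.0025, 1], [0.0075, 0, 0.06, 0, 0, 0.0025, 1], [0.0075, 0, 0.075, 0, 0, 0.0025, 1], [0.0075, 0, 0.085, 0, 0, 0.0025, 1], [0.0075, 0, 0.09, 0, 0, 0.0025, 1], [0.0075, 0, 0.09, 0, 0, 0.0025, 1], [0.0075, 0, 0.09, 0, 0, 0.0025, 1]]]}}

```text
clock: 6.93
position: [0.5178, 0.0759, 0.0466]
ee_rot: [2.271, 2.171, 0.001]
force: [0.4, 0.1, -0.5]
width: 0.674
gripper_force: 15.0
```

Run:
```python
from h import *
st();P=jw(0,.0225,.0305);go(*P,-np.degrees(TH))
```

```text
6.93 [0.5178 0.0759 0.0466] F [ 0.38  0.13 -0.52] w 0.674 gf 15.0 q [-0.63  0.55  0.53  2.04 -0.44  0.67  0.14] jig [0.0008 0.0226]
go [-0.0001 -0.0008  0.0161] [ 0.0008 -0.0003 -0.0013] curyaw -2.58 tgt -2.51
```

Run:
```python
from h import *
im=cv2.imread("pics/top0.png")[:,:,::-1].copy()
# board long edges: gray-level subpixel crossings per column on saturation
h=cv2.cvtColor(im,cv2.COLOR_RGB2HSV)[:,:,1].astype(float);g=im[:,:,1].astype(float);b=g
for name,rows,z,lo,hi in (("upper",(165,180),.018,186,290),("lower",(212,226),.018,186,290)):
    P=[]
    for c in range(lo,hi):
        s=g[rows[0]:rows[1],c];d=np.diff(s)
        k=np.argmax(d) if name=="upper" else np.argmin(d)
        a,bb=np.median(s[:max(k-1,1)]) ,s[k]
        w=np.abs(d[max(k-1,0):k+2]);pos=rows[0]+ (np.arange(max(k-1,0),max(k-1,0)+len(w))*w).sum()/w.sum()+.5
        P.append(at("top",(c,pos),z)[:2])
    P=np.array(P);f=cv2.fitLine(P.astype(np.float32),cv2.DIST_HUBER,0,.001,.001).ravel()
    f=f if f[1]>0 else np.r_[-f[:2],f[2:]]
    print(name,"angle",np.degrees(np.arctan2(f[0],f[1])).round(2),"jig x at y=-.15,0,.15:",[ (tojig(f[2:]+f[:2]/f[1]*((O+y*EY)-f[2:])[1])[0]*1000).round(1) for y in(-.15,0,.15)])
# per-part x centres in rectified plane at their tops
def edges(z,y0,y1,x0=-.06,x1=.06):
    r=rect("top",z,x0,x1,y0,y1,im=im).astype(float).mean(1);d=np.abs(np.diff(cv2.GaussianBlur(r,(1,7),0),axis=0)).sum(1)
    n=len(d)//2;i,j=np.argmax(d[:n]),n+np.argmax(d[n:]);return [round((x0+.0005*(k+.5))*1000,1) for k in(i,j)]
print("cherry",edges(.059,.045,.065),edges(.059,.08,.1),"walnut",edges(.048,.112,.132),"pad",edges(.0575,-.0175,-.0145,-.04,.04),"bearing",edges(.059,-.07,-.058,-.05,.05))
```

```text
upper angle 2.6 jig x at y=-.15,0,.15: [np.float64(74.2), np.float64(74.5), np.float64(74.7)]
lower angle -1.02 jig x at y=-.15,0,.15: [np.float64(-56.4), np.float64(-65.6), np.float64(-74.8)]
cherry [np.float64(-56.7), np.float64(54.3)] [np.float64(-55.7), np.float64(30.2)] walnut [np.float64(-41.7), np.float64(50.8)] pad [np.float64(-23.8), np.float64(26.3)] bearing [np.float64(-34.2), np.float64(39.7)]
```

Run:
```python
from h import *
im=cv2.imread("pics/top0.png")[:,:,::-1].copy()
def prof(t,z,y0,y1):
    r=rect("top",z,-.085,.085,y0,y1,s=.002,im=im).astype(int).mean(1).round().astype(int)
    print(t,[(int(round(-85+2*i)),*r[i].tolist()) for i in range(len(r)) if -60<-85+2*i<-16 or 14<-85+2*i<60] if t!="board" else [(int(-85+2*i),int(r[i,1]),int(r[i,2])) for i in range(len(r)) if abs(-85+2*i)>64])
prof("cherry",.059,.05,.09);prof("walnut",.048,.112,.132);prof("bearing",.059,-.07,-.055);prof("board",.018,.0,.03);prof("board",.018,-.14,-.1);prof("board",.018,.08,.12);prof("pad",.0575,-.016,-.013)
```

```text
cherry [(-59, 109, 110, 108), (-57, 142, 141, 138), (-55, 191, 188, 183), (-53, 217, 217, 208), (-51, 220, 225, 212), (-49, 221, 228, 214), (-47, 221, 228, 213), (-45, 221, 227, 212), (-43, 221, 227, 212), (-41, 221, 227, 212), (-39, 221, 228, 212), (-37, 221, 228, 212), (-35, 221, 228, 211), (-33, 221, 227, 211), (-31, 221, 227, 210), (-29, 219, 227, 208), (-27, 210, 211, 187), (-25, 196, 172, 137), (-23, 197, 140, 87), (-21, 206, 131, 68), (-19, 205, 131, 69), (-17, 203, 132, 70), (15, 193, 122, 65), (17, 195, 125, 67), (19, 196, 125, 67), (21, 195, 124, 66), (23, 195, 125, 67), (25, 186, 124, 74), (27, 168, 129, 94), (29, 157, 149, 129), (31, 180, 187, 173), (33, 215, 222, 206), (35, 225, 232, 215), (37, 221, 227, 210), (39, 221, 227, 211), (41, 221, 227, 210), (43, 221, 227, 210), (45, 221, 227, 210), (47, 221, 227, 211), (49, 220, 224, 210), (51, 214, 213, 204), (53, 188, 184, 180), (55, 131, 130, 128), (57, 106, 106, 104), (59, 143, 141, 138)]
walnut [(-59, 184, 189, 177), (-57, 196, 201, 190), (-55, 212, 216, 205), (-53, 218, 222, 210), (-51, 221, 227, 214), (-49, 222, 228, 21
[... 3062 characters left out ...]
228, 217), (-35, 221, 228, 218), (-33, 221, 228, 219), (-31, 222, 228, 222), (-29, 220, 228, 221), (-27, 220, 228, 222), (-25, 186, 193, 184), (-23, 136, 138, 126), (-21, 104, 94, 78), (-19, 92, 74, 56), (-17, 96, 80, 60), (15, 122, 101, 78), (17, 112, 94, 72), (19, 118, 102, 81), (21, 133, 118, 96), (23, 146, 138, 118), (25, 154, 154, 139), (27, 193, 199, 184), (29, 226, 232, 216), (31, 224, 228, 210), (33, 221, 225, 206), (35, 220, 225, 206), (37, 220, 226, 208), (39, 220, 228, 210), (41, 220, 227, 212), (43, 221, 226, 210), (45, 221, 226, 208), (47, 220, 226, 207), (49, 218, 220, 207), (51, 210, 210, 203), (53, 190, 187, 182), (55, 152, 150, 147), (57, 116, 115, 114), (59, 139, 139, 136)]
```

The board edges are at ±75 mm along its whole length, so the jig frame holds. I'm lowering packer 1 and releasing it.

Request:
{"api": "jog_arm", "payload": {"motion": [[[0, 0, 0.008, 0.001, 0, 0, 1], [0, 0, 0.014, 0.001, 0, 0, 1], [0, 0, 0.0165, 0.001, 0, 0, 1], [0, 0, 0.0165, 0.001, 0, 0, 1], [0, 0, 0.0165, 0.001, 0, 0, 1]]]}}

```text
clock: 7.35
position: [0.5172, 0.0761, 0.0294]
ee_rot: [-2.27, -2.171, 0.001]
force: [1.0, -0.7, -0.5]
width: 0.675
gripper_force: 15.0
```

Run:
```python
from h import *
st()
```

```text
7.35 [0.5172 0.0761 0.0294] F [ 0.96 -0.73 -0.48] w 0.675 gf 15.0 q [-0.61  0.57  0.51  2.05 -0.46  0.63  0.16] jig [0.0002 0.0227]
```

Request:
{"api": "jog_arm", "payload": {"motion": [[[0, 0, 0.001, 0, 0, 0, 1], [0, 0, 0.0015, 0, 0, 0, 1], [0, 0, 0.0015, 0, 0, 0, 1]]]}}

```text
clock: 7.6
position: [0.5173, 0.0761, 0.0289]
ee_rot: [-2.27, -2.17, -0.0]
force: [-4.0, 0.4, 15.8]
width: 0.675
gripper_force: 15.0
```

Request:
{"api": "jog_arm", "payload": {"motion": [[[0, 0, -0.001, 0, 0, 0, 1], [0, 0, -0.001, 0, 0, 0, -1], [0, 0, -0.001, 0, 0, 0, -1], [0, 0, -0.001, 0, 0, 0, -1], [0, 0, -0.001, 0, 0, 0, -1], [0, 0, -0.001, 0, 0, 0, -1], [0, 0, -0.03, 0, 0, 0, -1], [0, 0, -0.07, 0, 0, 0, -1], [0, 0, -0.11, 0, 0, 0, -1], [0, 0, -0.11, 0, 0, 0, -1]]]}}

```text
clock: 8.43
position: [0.5211, 0.0758, 0.1442]
ee_rot: [2.269, 2.168, 0.011]
force: [1.0, 0.4, 0.7]
width: 0.996
gripper_force: 0.0
```

Run:
```python
from h import *
st();go(.4904,-.2995,.138,10)
im=get_image("scene")
cv2.imwrite("pics/f.png",cv2.resize(im[140:240,170:310],(784,560),interpolation=cv2.INTER_CUBIC)[:,:,::-1])
```

```text
8.43 [0.5211 0.0758 0.1442] F [1.04 0.42 0.66] w 0.996 gf 0.0 q [-0.73  0.41  0.65  1.96 -0.32  0.87  0.04] jig [0.0041 0.0226]
go [-0.3763 -0.0136  0.005 ] [ 0.0079 -0.0019 -0.2202] curyaw -2.62 tgt 10.0
```

View pics/f.png

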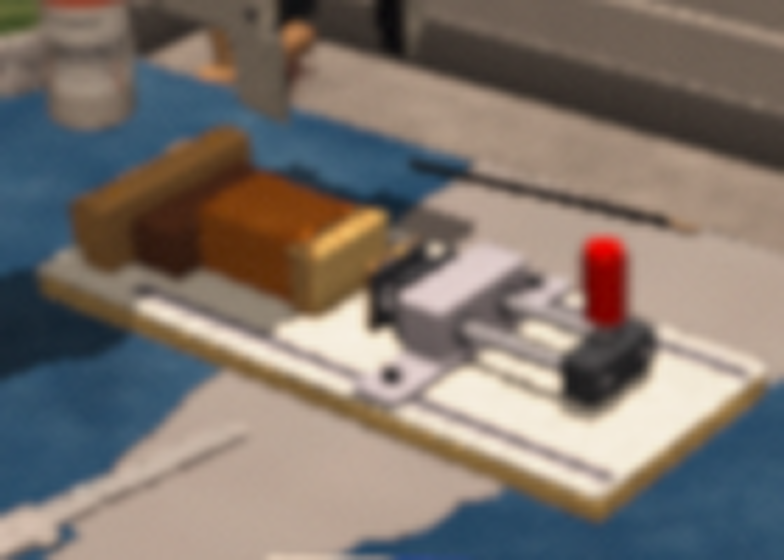

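Packer 1 stands upright and square against the cherry (crop (300–388, 210–310)), and about 28 mm of gap is left, so a second packer is needed.

Request:
{"api": "jog_arm", "payload": {"motion": [[[-0.376, -0.0135, 0, 0.008, 0, -0.22, -1], [-0.376, -0.0135, 0, 0.008, 0, -0.22, -1], [-0.376, -0.0135, 0, 0.008, 0, -0.22, -1], [-0.376, -0.0135, 0, 0.008, 0, -0.22, -1], [-0.376, -0.0135, 0, 0.008, 0, -0.22, -1], [-0.376, -0.0135, 0, 0.008, 0, -0.22, -1], [-0.376, -0.0135, 0, 0.008, 0, -0.22, -1], [-0.376, -0.0135, 0, 0.008, 0, -0.22, -1], [-0.376, -0.0135, 0, 0.008, 0, -0.22, -1], [-0.376, -0.0135, 0, 0.008, 0, -0.22, -1]]]}}

```text
clock: 9.32
position: [0.4837, -0.3087, 0.1381]
ee_rot: [-2.029, -2.394, 0.017]
force: [-0.5, -1.0, 0.3]
width: 0.998
gripper_force: 0.0
```

Request:
{"api": "jog_arm", "payload": {"motion": [[[0, 0, 0.04, 0, 0, 0, -1], [0, 0, 0.08, 0, 0, 0, -1], [0, 0, 0.08, 0, 0, 0, -1], [0, 0, 0.08, 0, 0, 0, -1]]]}}

```text
clock: 9.65
position: [0.4845, -0.2979, 0.0564]
ee_rot: [-2.011, -2.398, 0.012]
force: [0.6, -0.3, -0.0]
width: 0.996
gripper_force: 0.0
```

Run:
```python
from h import *
st();go(.4904,-.2995,.011,10)
im=get_image("scene");s=observe()["position"];a=np.radians(10)
for d in(-.046,.046): print(proj("scene",s+d*np.array([np.cos(a),np.sin(a),0])).round(1))
for d in(-.031,.031): print("pk",proj("scene",np.array([.4904,-.2995,.04])+d*np.array([np.cos(a),np.sin(a),0])).round(1))
```

```text
9.65 [ 0.4845 -0.2979  0.0564] F [ 0.58 -0.25 -0.01] w 0.996 gf 0.0 q [ 0.08  0.59  0.53  1.91 -0.42  0.76  1.03] jig [-0.0161 -0.3523]
go [-0.0028  0.0062  0.0453] [-0.0136 -0.0043  0.0005] curyaw 10.03 tgt 10.0
[330.8 232.5]
[341.7 214.5]
pk [333.3 234.6]
pk [340.6 222.4]
```

Request:
{"api": "jog_arm", "payload": {"motion": [[[-0.002, 0.006, 0.01, -0.0136, -0.004, 0, -1], [-0.002, 0.006, 0.03, -0.0136, -0.004, 0, -1], [-0.002, 0.006, 0.045, -0.0136, -0.004, 0, -1], [-0.002, 0.006, 0.045, -0.0136, -0.004, 0, -1], [-0.002, 0.006, 0.045, -0.0136, -0.004, 0, 1], [-0.002, 0.006, 0.045, -0.0136, -0.004, 0, 1], [-0.002, 0.006, 0.045, -0.0136, -0.004, 0, 1], [-0.002, 0.006, 0.045, -0.0136, -0.004, 0, 1], [-0.002, 0.006, 0.045, -0.0136, -0.004, 0, 1], [-0.002, 0.006, 0.045, -0.0136, -0.004, 0, 1]]]}}

```text
clock: 10.53
position: [0.4927, -0.3002, 0.0137]
ee_rot: [2.014, 2.403, 0.003]
force: [-1.1, 0.1, 7.4]
width: 0.672
gripper_force: 15.0
```

Run:
```python
from h import *
st();P=jw(0.0003,.002,.136);go(*P,-np.degrees(TH))
```

```text
10.53 [ 0.4927 -0.3002  0.0137] F [-1.14  0.11  7.41] w 0.672 gf 15.0 q [ 0.12  0.65  0.48  1.93 -0.47  0.66  1.07] jig [-0.0078 -0.3542]
go [ 0.3455  0.0861 -0.1229] [0.006  0.0027 0.2192] curyaw 10.05 tgt -2.51
```

Request:
{"api": "jog_arm", "payload": {"motion": [[[0, 0, -0.04, 0.006, 0.003, 0, 1], [0, 0, -0.08, 0.006, 0.003, 0, 1], [0, 0, -0.12, 0.006, 0.003, 0, 1], [0, 0, -0.125, 0.006, 0.003, 0, 1], [0.036, 0.009, -0.125, 0.006, 0.003, 0.02, 1], [0.076, 0.019, -0.125, 0.006, 0.003, 0.05, 1], [0.115, 0.029, -0.125, 0.006, 0.003, 0.08, 1], [0.154, 0.038, -0.125, 0.006, 0.003, 0.11, 1], [0.193, 0.048, -0.125, 0.006, 0.003, 0.14, 1], [0.232, 0.058, -0.125, 0.006, 0.003, 0.16, 1]]]}}

```text
clock: 11.37
position: [0.5079, -0.0593, 0.1378]
ee_rot: [-2.206, -2.236, 0.0]
force: [0.5, -0.1, -0.2]
width: 0.673
gripper_force: 15.0
```

Request:
{"api": "jog_arm", "payload": {"motion": [[[0.035, 0.008, 0, 0, 0, 0.02, 1], [0.07, 0.015, 0, 0, 0, 0.04, 1], [0.1, 0.022, 0, 0, 0, 0.055, 1], [0.1, 0.022, 0, 0, 0, 0.055, 1], [0.1, 0.022, 0, 0, 0, 0.055, 1]]]}}

```text
clock: 11.78
position: [0.5288, 0.0413, 0.1374]
ee_rot: [-2.259, -2.181, 0.001]
force: [-0.7, -0.1, -0.4]
width: 0.672
gripper_force: 15.0
```

Run:
```python
from h import *
st();P=jw(0.0003,.002,.075);go(*P,-np.degrees(TH))
```

```text
11.78 [0.5288 0.0413 0.1374] F [-0.69 -0.09 -0.44] w 0.672 gf 15.0 q [-0.66  0.43  0.66  1.95 -0.34  0.87  0.14] jig [ 0.0132 -0.0115]
go [ 0.0136 -0.0127  0.0624] [-0.0014 -0.0004  0.0086] curyaw -2.01 tgt -2.51
```

Request:
{"api": "jog_arm", "payload": {"motion": [[[0.0135, -0.0127, 0, -0.0014, 0, 0.0086, 1], [0.0135, -0.0127, 0.03, -0.0014, 0, 0.0086, 1], [0.0135, -0.0127, 0.055, -0.0014, 0, 0.0086, 1], [0.0135, -0.0127, 0.055, -0.0014, 0, 0.0086, 1], [0.0135, -0.0127, 0.055, -0.0014, 0, 0.0086, 1]]]}}

```text
clock: 12.2
position: [0.5155, 0.0514, 0.0823]
ee_rot: [-2.276, -2.164, 0.003]
force: [-0.8, -0.8, 0.8]
width: 0.676
gripper_force: 15.0
```

Run:
```python
from h import *
st();P=jw(0.0003,.002,.034);go(*P,-np.degrees(TH))
im=get_image("scene")
cv2.imwrite("pics/g.png",cv2.resize(im[140:220,180:290],(792,576),interpolation=cv2.INTER_CUBIC)[:,:,::-1])
s=observe()["position"];q=tojig(s)
for t,y,zb in(("P1",.0227,.018),("P2",q[1],s[2]-.0125)):
  for dx in(-.031,.031):
    for dy in(-.009,.009): print(t,dx,dy,*[((proj("scene",jw(dx,y+dy,zb+k))-[180,140])*7.2).round() for k in(0,.04)])
for y in(-.012,-.0135): print("pad",*[((proj("scene",jw(dx,y,z))-[180,140])*7.2).round() for dx in(-.023,.023) for z in(.0195,.0575)])
```

```text
12.2 [0.5155 0.0514 0.0823] F [-0.78 -0.81  0.79] w 0.676 gf 15.0 q [-0.65  0.49  0.61  2.03 -0.41  0.74  0.16] jig [-0.0004 -0.002 ]
go [0.0041 0.0008 0.0483] [-0.0021  0.001  -0.0067] curyaw -2.89 tgt -2.51
P1 -0.031 -0.009 [335. 413.] [329. 329.]
P1 -0.031 0.009 [302. 400.] [297. 317.]
P1 0.031 -0.009 [430. 354.] [426. 272.]
P1 0.031 0.009 [398. 342.] [394. 260.]
P2 -0.031 -0.009 [373. 319.] [368. 232.]
P2 -0.031 0.009 [339. 306.] [334. 220.]
P2 0.031 -0.009 [469. 261.] [466. 175.]
P2 0.031 0.009 [436. 249.] [432. 164.]
pad [394. 420.] [389. 340.] [464. 376.] [461. 297.]
pad [396. 421.] [392. 341.] [467. 377.] [463. 298.]
```

View pics/g.png

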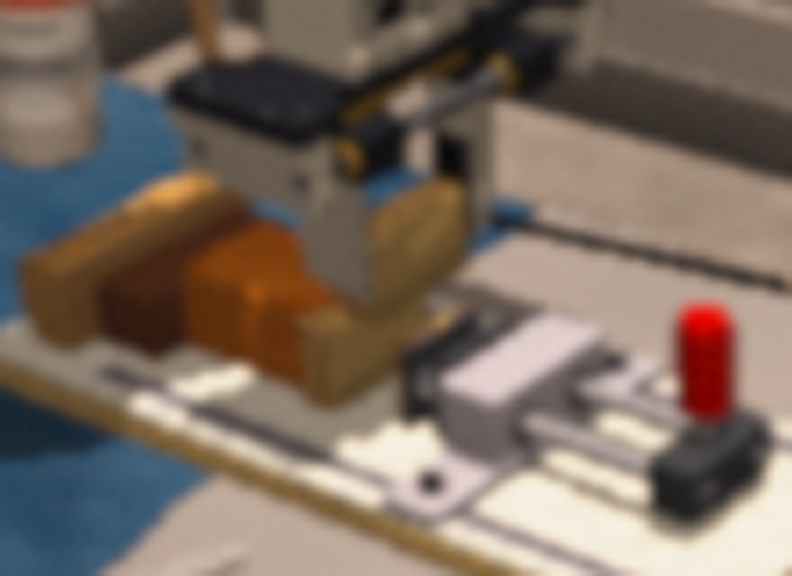

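P2 is hanging clear behind packer 1 at (375–468, 180–308) in the crop, with room on both sides. I'm lowering it.

Request:
{"api": "jog_arm", "payload": {"motion": [[[0.004, 0.001, 0, -0.002, 0.001, 0.006, 1], [0.004, 0.001, 0, -0.002, 0.001, 0.006, 1], [0.004, 0.001, 0.02, -0.002, 0.001, 0.006, 1], [0.004, 0.001, 0.035, -0.002, 0.001, 0.006, 1], [0.004, 0.001, 0.045, -0.002, 0.001, 0.006, 1], [0.004, 0.001, 0.049, -0.002, 0.001, 0.006, 1], [0.004, 0.001, 0.049, -0.002, 0.001, 0.006, 1], [0.004, 0.001, 0.049, -0.002, 0.001, 0.006, 1]]]}}

```text
clock: 12.92
position: [0.518, 0.0571, 0.0341]
ee_rot: [2.28, 2.16, 0.005]
force: [-0.3, 0.5, 0.3]
width: 0.676
gripper_force: 15.0
```

Run:
```python
from h import *
st();P=jw(0.0003,.002,.030);go(*P,-np.degrees(TH))
```

```text
12.92 [0.518  0.0571 0.0341] F [-0.31  0.49  0.34] w 0.676 gf 15.0 q [-0.6   0.57  0.54  2.06 -0.48  0.64  0.21] jig [0.0018 0.0038]
go [-0.0018 -0.0015  0.0041] [ 0.0028 -0.0014 -0.0106] curyaw -3.12 tgt -2.51
```

Request:
{"api": "jog_arm", "payload": {"motion": [[[0, -0.0015, 0.001, 0.003, -0.0014, -0.0106, 1], [0, -0.0015, 0.002, 0.003, -0.0014, -0.0106, 1], [0, -0.0015, 0.003, 0.003, -0.0014, -0.0106, 1], [0, -0.0015, 0.003, 0.003, -0.0014, -0.0106, 1]]]}}

```text
clock: 13.25
position: [0.5164, 0.0575, 0.0313]
ee_rot: [-2.269, -2.172, -0.001]
force: [-2.3, -0.0, 7.5]
width: 0.672
gripper_force: 15.0
```

Run:
```python
from h import *
st();P=jw(0.0003,.004,.030);go(*P,-np.degrees(TH))
```

```text
13.25 [0.5164 0.0575 0.0313] F [-2.28 -0.02  7.46] w 0.672 gf 15.0 q [-0.6   0.57  0.53  2.06 -0.48  0.64  0.22] jig [0.0002 0.0041]
go [-0.0001  0.0001  0.0013] [-0.0002 -0.0007  0.0004] curyaw -2.49 tgt -2.51
```

Request:
{"api": "jog_arm", "payload": {"motion": [[[0, 0, -0.0005, 0, 0, 0, -1], [0, 0, -0.0005, 0, 0, 0, -1], [0, 0, -0.0005, 0, 0, 0, -1], [0, 0, -0.0005, 0, 0, 0, -1], [0, 0, -0.0005, 0, 0, 0, -1], [0, 0, -0.03, 0, 0, 0, -1], [0, 0, -0.07, 0, 0, 0, -1], [0, 0, -0.11, 0, 0, 0, -1], [0, 0, -0.12, 0, 0, 0, -1], [0, 0, -0.12, 0, 0, 0, -1]]]}}

```text
clock: 14.08
position: [0.5184, 0.0575, 0.1537]
ee_rot: [2.268, 2.171, 0.008]
force: [-0.6, -0.3, -0.6]
width: 0.999
gripper_force: 0.0
```

Run:
```python
from h import *
st();P=jw(-.0002,-.156,.15)
go(*P,90-np.degrees(TH)-.01);go(*P,-90-np.degrees(TH)+.01);print(P)
im=get_image("scene")
cv2.imwrite("pics/k.png",cv2.resize(im[140:220,180:290],(792,576),interpolation=cv2.INTER_CUBIC)[:,:,::-1])
```

```text
14.08 [0.5184 0.0575 0.1537] F [-0.62 -0.27 -0.63] w 0.999 gf 0.0 q [-0.72  0.39  0.68  1.96 -0.32  0.89  0.08] jig [0.0021 0.0042]
go [-0.1602 -0.0024  0.0034] [ 0.0054  0.0021 -1.5703] curyaw -2.49 tgt 87.48
go [-0.1602 -0.0024  0.0034] [ 0.0054  0.0021 -1.5706] curyaw -2.49 tgt 87.5
[ 0.50900613 -0.10245116  0.15      ]
```

View pics/k.png

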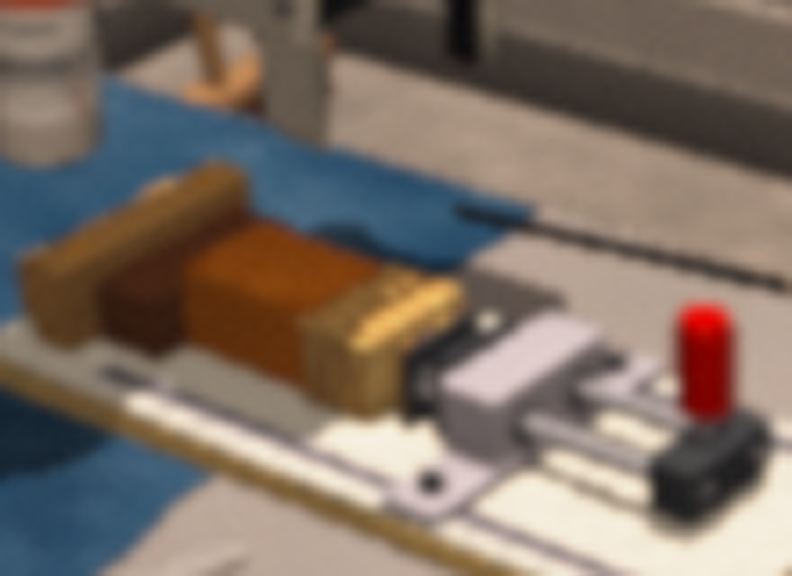

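Both packers stand side by side and square at (305–465, 265–415) in the crop, and the jaw is still free. Next is the knob.

Request:
{"api": "jog_arm", "payload": {"motion": [[[-0.016, 0, 0, 0, 0, -0.12, -1], [-0.032, 0, 0, 0, 0, -0.24, -1], [-0.048, 0, 0, 0, 0, -0.36, -1], [-0.064, 0, 0, 0, 0, -0.48, -1], [-0.08, -0.001, 0, 0, 0, -0.6, -1], [-0.096, -0.001, 0, 0, 0, -0.72, -1], [-0.112, -0.001, 0, 0, 0, -0.84, -1], [-0.128, -0.002, 0, 0, 0, -0.96, -1], [-0.144, -0.002, 0, 0, 0, -1.08, -1], [-0.16, -0.002, 0, 0, 0, -1.2, -1]]]}}

```text
clock: 14.97
position: [0.5061, -0.1029, 0.1489]
ee_rot: [-0.636, -3.073, 0.0]
force: [-0.9, 0.0, -0.2]
width: 1.0
gripper_force: 0.0
```

Run:
```python
from h import *
st();P=jw(-.0002,-.156,.15)
go(*P,90-np.degrees(TH))
```

```text
14.97 [ 0.5061 -0.1029  0.1489] F [-0.9   0.05 -0.19] w 1.0 gf 0.0 q [-0.21  0.36  0.4   1.95 -0.18  0.87  1.45] jig [-0.0031 -0.1566]
go [-0.0025  0.0016 -0.0012] [-3.000e-04 -3.700e-03 -3.645e-01] curyaw 66.61 tgt 87.49
```

Request:
{"api": "jog_arm", "payload": {"motion": [[[-0.0025, 0.0016, 0, 0, 0, -0.12, -1], [-0.0025, 0.0016, 0, 0, 0, -0.24, -1], [-0.0025, 0.0016, 0, 0, 0, -0.36, -1], [-0.0025, 0.0016, 0, 0, 0, -0.36, -1], [-0.0025, 0.0016, 0, 0, 0, -0.36, -1]]]}}

```text
clock: 15.38
position: [0.5094, -0.1019, 0.1494]
ee_rot: [-0.091, -3.137, -0.001]
force: [0.9, 0.0, -0.6]
width: 1.001
gripper_force: 0.0
```

Run:
```python
from h import *
st();P=jw(-.0002,-.156,.068)
go(*P,90-np.degrees(TH))
```

```text
15.38 [ 0.5094 -0.1019  0.1494] F [ 0.87  0.   -0.64] w 1.001 gf 0.0 q [-0.15  0.35  0.31  1.94 -0.14  0.87  1.75] jig [ 1.000e-04 -1.555e-01]
go [ 0.0001 -0.0006  0.0814] [ 0.0005 -0.003  -0.0145] curyaw 86.66 tgt 87.49
```

Request:
{"api": "jog_arm", "payload": {"motion": [[[0, 0, 0.03, 0, -0.003, -0.0145, -1], [0, 0, 0.055, 0, -0.003, -0.0145, -1], [0, 0, 0.07, 0, -0.003, -0.0145, -1], [0, 0, 0.08, 0, -0.003, -0.0145, -1], [0, 0, 0.08, 0, -0.003, -0.0145, -1]]]}}

```text
clock: 15.8
position: [0.5086, -0.1017, 0.0684]
ee_rot: [-0.067, -3.139, 0.0]
force: [-1.0, -0.3, 0.1]
width: 1.002
gripper_force: 0.0
```

Request:
{"api": "jog_arm", "payload": {"motion": [[[0, 0, 0, 0, 0, 0, 1], [0, 0, 0, 0, 0, 0, 1], [0, 0, 0, 0, 0, 0, 1], [0, 0, 0, 0, 0, 0, 1], [0, 0, 0, 0, 0, 0, 1], [0, 0, 0, 0, 0, 0, 1], [0, 0, 0, 0, 0, 0, 1], [0, 0, 0, 0, 0, 0, 1], [0, 0, 0, 0, 0, 0, 1], [0, 0, 0, 0, 0, 0, 1]]], "force": 25}}

```text
clock: 16.63
position: [0.5102, -0.102, 0.0706]
ee_rot: [0.063, 3.139, -0.0]
force: [0.1, 0.1, 0.6]
width: 0.317
gripper_force: 0.0
```

Run:
```python
from h import *
st();go(*jw(0,-.144,.0695),90-np.degrees(TH))
```

```text
16.63 [ 0.5102 -0.102   0.0706] F [0.1  0.11 0.6 ] w 0.317 gf 0.0 q [-0.11  0.46  0.27  2.02 -0.19  0.68  1.82] jig [ 0.0009 -0.1555]
go [0.0009 0.0115 0.0011] [-0.      0.0022  0.0039] curyaw 87.71 tgt 87.49
```

Request:
{"api": "jog_arm", "payload": {"motion": [[[0, 0, 0, 0, 0, 0, 1], [0, 0, 0, 0, 0, 0, 1], [0, 0, 0, 0, 0, 0, 1], [0, 0, 0, 0, 0, 0, 1]]]}}

```text
clock: 16.97
position: [0.5102, -0.1016, 0.0706]
ee_rot: [0.062, 3.139, 0.0]
force: [-0.2, 3.3, 0.1]
width: 0.265
gripper_force: 25.0
```

Request:
{"api": "jog_arm", "payload": {"motion": [[[0, 0.002, 0, 0, 0, 0, 1], [0, 0.004, 0, 0, 0, 0, 1], [0, 0.006, 0, 0, 0, 0, 1], [0, 0.006, 0, 0, 0, 0, 1], [0, 0.006, 0, 0, 0, 0, 1]]]}}

```text
clock: 17.38
position: [0.5104, -0.0961, 0.0706]
ee_rot: [0.062, 3.139, -0.0]
force: [0.2, -1.7, -1.1]
width: 0.264
gripper_force: 25.0
```

Request:
{"api": "jog_arm", "payload": {"motion": [[[0, 0.001, 0, 0, 0, 0, 1], [0, 0.002, 0, 0, 0, 0, 1], [0, 0.003, 0, 0, 0, 0, 1], [0, 0.004, 0, 0, 0, 0, 1], [0, 0.005, 0, 0, 0, 0, 1], [0, 0.005, 0, 0, 0, 0, 1], [0, 0.005, 0, 0, 0, 0, 1]]]}}

```text
clock: 17.97
position: [0.5106, -0.0909, 0.0706]
ee_rot: [0.062, 3.139, -0.0]
force: [0.2, -1.9, -1.0]
width: 0.26
gripper_force: 25.0
```

Request:
{"api": "jog_arm", "payload": {"motion": [[[0, 0.001, 0, 0, 0, 0, 1], [0, 0.002, 0, 0, 0, 0, 1], [0, 0.002, 0, 0, 0, 0, 1], [0, 0.002, 0, 0, 0, 0, 1]]]}}

```text
clock: 18.3
position: [0.5107, -0.0897, 0.0706]
ee_rot: [0.063, 3.138, -0.001]
force: [0.6, -4.9, -1.4]
width: 0.259
gripper_force: 25.0
```

Request:
{"api": "jog_arm", "payload": {"motion": [[[0, 0.001, 0, 0, 0, 0, 1], [0, 0.002, 0, 0, 0, 0, 1], [0, 0.003, 0, 0, 0, 0, 1], [0, 0.003, 0, 0, 0, 0, 1], [0, 0.003, 0, 0, 0, 0, 1]]]}}

```text
clock: 18.72
position: [0.5108, -0.0876, 0.0706]
ee_rot: [0.065, 3.138, -0.003]
force: [0.6, -9.1, -1.9]
width: 0.256
gripper_force: 25.0
```

Request:
{"api": "jog_arm", "payload": {"motion": [[[0, 0.001, 0, 0, 0, 0, 1], [0, 0.002, 0, 0, 0, 0, 1], [0, 0.002, 0, 0, 0, 0, 1], [0, 0.002, 0, 0, 0, 0, 1]]]}}

```text
clock: 19.05
position: [0.5108, -0.0863, 0.0707]
ee_rot: [0.065, 3.138, -0.004]
force: [0.4, -10.1, -2.5]
width: 0.262
gripper_force: 25.0
```

Request:
{"api": "jog_arm", "payload": {"motion": [[[0, 0.001, 0, 0, 0, 0, 1], [0, 0.002, 0, 0, 0, 0, 1], [0, 0.003, 0, 0, 0, 0, 1], [0, 0.003, 0, 0, 0, 0, 1], [0, 0.003, 0, 0, 0, 0, 1], [0, 0.003, 0, 0, 0, 0, 1]]]}}

```text
clock: 19.55
position: [0.5109, -0.0843, 0.0707]
ee_rot: [0.067, 3.138, -0.005]
force: [0.3, -12.9, -3.0]
width: 0.26
gripper_force: 25.0
```

Run:
```python
from h import *
st()
im0=cv2.imread("pics/top0.png")[:,:,::-1].copy();
r=rect("scene",.059,-.015,.015,-.02,.12,s=.002).astype(int).mean(0).astype(int);print([(-20+2*i,*r[i].tolist()) for i in range(len(r))])
for n in("top","scene"):
  for q in("cherry","glue"): print(n,q,[(np.round(d["pixel"]).tolist(),round(d["p"],2)) for d in silhouettes(q,n)[:1]])
```

```text
19.55 [ 0.5109 -0.0843  0.0707] F [  0.3  -12.86  -2.96] w 0.26 gf 25.0 q [-0.15  0.46  0.28  2.02 -0.19  0.68  1.78] jig [ 0.0009 -0.1377]
[(-20, 46, 43, 42), (-18, 44, 41, 41), (-16, 44, 40, 39), (-14, 48, 41, 38), (-12, 57, 46, 38), (-10, 71, 54, 40), (-8, 89, 65, 43), (-6, 107, 77, 46), (-4, 121, 87, 49), (-2, 131, 94, 52), (0, 137, 98, 53), (2, 138, 99, 53), (4, 138, 98, 52), (6, 137, 97, 51), (8, 138, 97, 51), (10, 141, 100, 53), (12, 147, 105, 56), (14, 153, 111, 59), (16, 159, 116, 62), (18, 164, 120, 64), (20, 168, 123, 66), (22, 172, 125, 67), (24, 177, 127, 66), (26, 182, 127, 65), (28, 188, 125, 60), (30, 195, 123, 53), (32, 204, 121, 44), (34, 214, 122, 36), (36, 224, 124, 29), (38, 232, 129, 24), (40, 237, 134, 22), (42, 240, 137, 21), (44, 241, 139, 21), (46, 241, 139, 22), (48, 241, 139, 21), (50, 240, 139, 21), (52, 240, 139, 22), (54, 240, 139, 22), (56, 240, 139, 23), (58, 240, 139, 23), (60, 239, 139, 22), (62, 239, 139, 22), (64, 239, 139, 22), (66, 239, 139, 22), (68, 238, 138, 22), (70, 238, 137, 22), (72, 238, 136, 21), (74, 238, 136, 20), (76, 237, 135, 21), (78, 237, 134, 21), (80, 236, 133, 21), (82, 236, 132, 21), (84, 236, 131, 21), (86, 235, 131, 21), (88, 235, 131, 21), (90, 235, 131, 21), (92, 235, 131, 21), (94, 235, 131, 21), (96, 234, 130, 22), (98, 233, 128, 23), (100, 229, 124, 26), (102, 222, 117, 28), (104, 209, 109, 31), (106, 194, 99, 34), (108, 178, 91, 36), (110, 165, 84, 39), (112, 155, 79, 40), (114, 149, 76, 41), (116, 145, 75, 41), (118, 142, 75, 41)]
top cherry []
top glue [([134.0, 154.0], 0.78)]
scene cherry [([214.0, 180.0], 0.71)]
scene glue [([183.0, 141.0], 0.72)]
```

Request:
{"api": "jog_arm", "payload": {"motion": [[[0, 0.0007, 0, 0, 0, 0, 1], [0, 0.0013, 0, 0, 0, 0, 1], [0, 0.0013, 0, 0, 0, 0, 1], [0, 0.0013, 0, 0, 0, 0, 1], [0, 0.0013, 0, 0, 0, 0, 1], [0, 0.0013, 0, 0, 0, 0, 1], [0, 0.0013, 0, 0, 0, 0, 1], [0, 0.0013, 0, 0, 0, 0, 1]]]}}

```text
clock: 20.47
position: [0.511, -0.0834, 0.0707]
ee_rot: [0.068, 3.138, -0.006]
force: [0.1, -14.5, -2.9]
width: 0.262
gripper_force: 25.0
```

Net of the jaw's return spring and friction, the pad force is about 11 N, or roughly 6 mm pressed. That is well past half-way, and the reading is steady.

```bash
python3 -c "
from cell import *
print(sign_off())"
```

```text
the job is handed in; nothing more can be done
None
```

I stood two plywood packers in the gap, pushed the jaw closed on them, and handed the job in at about 20 s with the arm still holding the knob. Going by wrist force, the pad is pressed in about 6 of its 8 mm. The glue bottle was not touched; the packers stood square and centred before closing, and I could not check them or the blocks closely afterwards.

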